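# Snap the loose conduit saddle back onto the kettle test bench

### The arm

A 6-joint arm with a two-finger parallel gripper is mounted at the origin on the work surface. World frame = base frame: x ahead of the robot, y to its left, z up, the work surface at z = 0. Lengths are in m, angles in rad, forces in N, time in s.
With the tool pointing down it reaches from about 0.25 to 0.725 m from the base axis. Payload 9.7 kg.
Tool frame: the origin (TCP) lies midway between the tips of the shut fingers; the grasp point (between the pads) lies 19 mm behind it; z points along the fingers, y is the line along which they close (so a half turn about z gives the same grasp; the last joint's range is limited). The gripper opens to 85 mm and grips with 20 to 120 N. Pads are 22 mm wide; open, the fingers measure 114 mm over their backs; the gripper's body (76 mm by 85 mm) begins 54 mm behind the grasp point. The pads swing forward as they close: fully open they stand 13 mm farther back than shut.
Start: joints at [-1.116, 0.087, 0.176, 1.66, 0, 1.571], TCP at [0.242, -0.494, 0.231] pointing down, gripper open.
Joint ranges: [-3.13, 3.13], [-0.85, 1.81], [-1.15, 1.24], [-2.2, 2.28], [-1.44, 1.52], [-3.14, 3.14]. Speed limits (rad/s): [2.22, 2.22, 2.57, 3.14, 3.14, 3.14].

### API

Orientations are given as a unit quaternion [x, y, z, w].
In Python, from station import robot gives the robot as it stands. Calls block until the motion is done:
- robot.reach(position, orientation): joint-space move of the TCP to a pose.
- robot.move_linear(position, orientation=None, vel=0.15): straight line of the TCP; orientation=None keeps the orientation; vel is the mean speed in m/s.
- robot.move_j(angles): joint-space move.
- robot.open() and robot.gripper_close(): open the fingers fully, or close them until they stop; the grip force is fixed at half the most.
- robot.wait(seconds).
- robot.solve_ik(position, orientation): joint angles nearest the present ones, or None.
- robot.observe(): the state.
- robot.snapshot(name): name is "scene" or "top"; returns a dict with "color" (400x640x3 uint8, red, green, blue), "fx", "fy", "cx", "cy" (pixels), "cam_to_world" (4x4, takes a point from camera to world coordinates). Camera axes: x right, y down, z forward; pixel columns grow to the right and rows downward; lengths in m; the calibration is good to about 2 mm. A picture is of the moment at which its call begins. There is no depth.
A pose or a line that the arm cannot do raises robot.PlanningError and nothing moves.
- robot.close_job(): hands the job in; it is judged then, once.
The state is a dict: "time": time; "joint_positions": joint angles; "joint_vel": joint speeds; "joint_efforts": joint torques, N m; "eef_pos": TCP position; "eef_rot": TCP orientation; "contact_force": force on the tool from outside, world axes, zero at the start; "wrist_torque": the same for the moment, N m; "width": finger opening in m; "finger_force": force on a finger pad.
Only numpy, scipy, OpenCV 4.12 (cv2) and the standard library are available. Lean on these libraries where they do the work, as an engineer would, in place of code of your own. Each camera call takes 0.05 s, during which the arm holds its last target. There are 200 camera calls.

### The job

One saddle of the bench's white conduit is off: pick up the loose saddle that fits it (the bigger of the two standing on the bench), push it down over the conduit at the bare base until its arms snap round the conduit, feel it along the conduit until its tails drop into the base's pocket, see that it is fully home and upright, and let go. Push firmly but gently: it snaps on under about 15 N, and more than 40 N would crack the conduit or its base. Leave everything else where it is.

Things in the scene. Friction and masses are not known exactly. Their poses are not given: they have to be found in the camera images.
- saddle_block (a point): The loose saddle: cream one-piece sprung pipe clip, 20 mm wide along the conduit, 39 over the tails, 67 tall, 65 g, standing on its two tails, open side down. On its crown is a marker block, the handle: 16 (x) x 18 (y) x 28 mm tall. Point: the block's centre, 53 mm above the tail tips. z up, y along the channel for the conduit (half turn no matter). Grip the two y faces, here or a little higher.
- saddle_crown (a point): Underside of the saddle's crown, 21 mm below the block's centre; axes as saddle_block. It bears on the conduit's top when home: the block's centre is then 33.5 mm above the conduit's axis. Fingers closing along y at the block's centre clear the conduit and leave the arms free to spread; fingers on the x faces would meet the arms unless held 7 mm higher.
- saddle_tails (a point): Midway between the saddle's two tail tips, at their height. The mouth between the tails is 33 mm wide, narrowing to a 19 mm throat 10 mm above the tips. Pushed down, the tails meet the conduit with the block's centre about 52 mm above the conduit's axis and the throat passes its widest point at 43 mm. That takes 8 to 15 N; then the arms close under it and pull the saddle down and hold it on.
- spot (a point): Centre of a black pencil ring round the conduit, on the conduit's axis, 28 mm above the bench; y along the conduit, z up. Drawn by eye, it shows only roughly where the saddle goes: the centre of the base's pocket lies up to 16 mm from it, either way along the conduit, so feel for it.
- mark: The place of the missing saddle; origin on the bench under the ring, axes as spot. Here a cream base is screwed down under the conduit: 48 mm across, 76 along it, 13 high, with a cross pocket 23 mm long between two flat shoulders. Tails riding on a shoulder leave the saddle snapped on but about 4 mm high (block centre 37 mm above the axis); slid along until over the pocket it drops home, with 1.5 mm play.
- run: The conduit run, fixed to the bench: a white rigid conduit 25 mm in diameter, 420 mm long, lying along y with its axis 28 mm above the bench, between a single socket box (at -y) and a double socket box (at +y), each 86 mm deep and 48 mm high. The origin is on the bench under the middle of the conduit; z up.
- fitted: A like saddle that is already in place on its own base on the same conduit, 120 mm or more from the mark; its origin is on the bench under the conduit; its marker block's top is 76 mm above the bench. Leave it.
- small_saddle: A smaller cream saddle, 27 mm wide over its tails, 47 mm tall, for thinner conduit; does not fit. It stands on the bench near the loose saddle. Leave it. Origin at its underside.
- coupler: A white conduit coupler, a tube 33 mm in diameter and 50 mm tall, standing on end on the bench near the loose saddle. Leave it. Origin at its underside.
- screwdriver: A screwdriver, 200 mm, lying on the bench on the left side. Leave it. Origin at its underside.
- water: A clear water bottle, 64 mm in diameter and 200 mm tall, on the right. Leave it. Origin at its underside.
- kettle: A white electric kettle on its round power base, about 245 mm tall, 165 mm across, on the left. Leave it. Origin at its underside.
- power_base: A bare round white kettle power base, 160 mm across, 29 mm high, on the right. Leave it. Origin at its underside.
- tin: A small tin, 52 mm in diameter and 55 mm tall, on the far side of the conduit. Leave it. Origin at its underside.
Things that resemble listed ones, but are neither listed nor needed, are in the scene too. What is shaped like the part that bears saddle_block but black or green is not meant. What is shaped like the mark but pink or purple is not meant.

How it is judged:
On the way, in this order (a step that is already met when the one before it is completed fails the run):
1. the loose saddle is picked up, its tails above the conduit's height (height (world z) of saddle_block above 0.085 m), for 0.1 s.
2. its arms have snapped past the conduit's widest point at the mark (z of saddle_block in the frame of spot below 0.04 m and x of saddle_block in the frame of spot between -0.005 and 0.005 m and y of saddle_block in the frame of spot between -0.03 and 0.03 m), for 0.1 s.
At the end, for the whole second after the job is handed in: The saddle is on the conduit in the pocket of the bare base, within 20 mm of the ring along the conduit and 4 mm across, fully down (its block's centre less than 35 mm above the conduit's axis; home is 33.5), upright and in line within 0.12 rad, let go and at rest (z of saddle_block in the frame of spot below 0.035 m and x of saddle_block in the frame of spot between -0.004 and 0.004 m and y of saddle_block in the frame of spot between -0.02 and 0.02 m and angle between saddle_block's own z axis and vertical below 0.12 rad and angle between the y axis of saddle_block and the y axis of run, either way round below 0.12 rad and linear speed of saddle below 0.01 m/s); the robot touches nothing.
It fails at once if the saddle is pressed on the conduit or on its base with more than 40 N (contact force between saddle and run above 40 N or contact force between saddle and mark above 40 N).
It fails at once if the fingers press on the conduit run, the base or the fitted saddle with more than 40 N (contact force between the fingers and run above 40 N or contact force between the fingers and mark above 40 N or contact force between the fingers and fitted above 40 N).
It fails at once if another thing on the bench is moved by more than 30 mm (distance of any of small_saddle, coupler, screwdriver, water, kettle, power_base, tin from where it was at the start of the episode above 0.03 m).
It also fails if it takes over 67 s, if anything falls off the work surface, if the arm or the gripper's body presses on something with over 40 N, if the wrist force passes 120 N, or if a joint passes its speed limit or range.

## Working session

There is one attempt and no reset: what is moved stays moved. The work goes in short steps, each a Python script; the robot and the scene stay as the last script left them, time stands still between calls to the robot, and variables do not carry over. Pictures are saved under pics/ and viewed, at most 10 in all, crops included, and the job is handed in when it is done.

```bash
mkdir -p pics; ls; python3 - <<'E'
from station import robot
import cv2,numpy as np
for n in("scene","top"):
    s=robot.snapshot(n); cv2.imwrite(f"pics/{n}0.png",s["color"][:,:,::-1])
    print(n,s["fx"],s["fy"],s["cx"],s["cy"]);print(np.round(s["cam_to_world"],4))
print(robot.observe())
E
```

```text
pics
scene 466.1596408687014 466.1596408687014 310.2823326333725 198.0348382339137
[[-0.0481  0.7895 -0.6119  1.4272]
 [ 0.9988  0.0433 -0.0226  0.0229]
 [ 0.0087 -0.6123 -0.7906  1.1945]
 [ 0.      0.      0.      1.    ]]
top 385.2706265124231 385.2706265124231 318.9242632141574 200.3724345452004
[[ 0.0165 -0.99    0.1401  0.3903]
 [-0.9996 -0.0129  0.0264 -0.0177]
 [-0.0243 -0.1405 -0.9898  1.3429]
 [ 0.      0.      0.      1.    ]]
{'time': 0.1, 'joint_positions': array([-1.11599020e+00,  8.74135976e-02,  1.75208476e-01,  1.65980541e+00,
        2.53548795e-05,  1.57079661e+00]), 'joint_vel': array([-0.00026358, -0.00108952,  0.0008854 , -0.00178692, -0.00066992,
       -0.00157186]), 'joint_efforts': array([-6.59651414e-04, -5.21562624e+01,  4.65651691e+01,  1.60493120e-02,
       -6.53116285e-05, -2.32794997e-05]), 'eef_pos': array([ 0.24152315, -0.49389945,  0.23064677]), 'eef_rot': array([ 9.74255008e-01,  2.25448020e-01, -1.24519310e-04, -5.94331317e-04]), 'contact_force': array([ 0.32907818,  0.3333904 , -0.53502029]), 'wrist_torque': array([-0.05601132, -0.02287925,  0.0153105 ]), 'finger_force': 0.0, 'width': 0.08534740471699204}
```

View pics/top0.png

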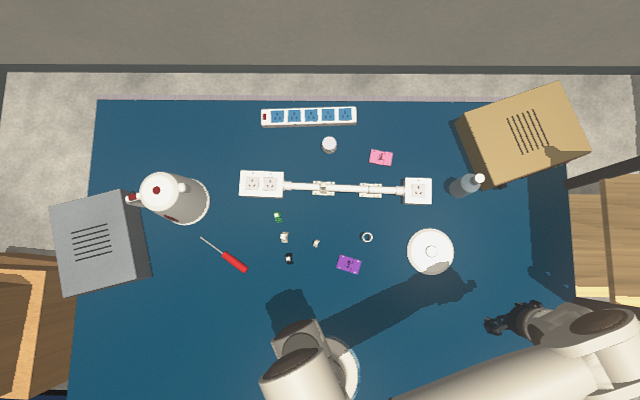

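View pics/scene0.png

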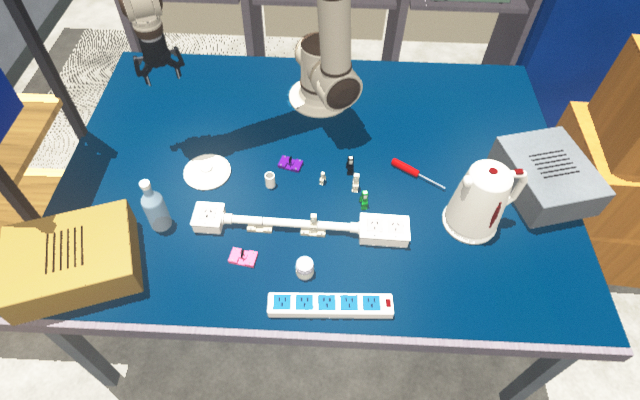

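The top view shows the fitted saddle at (323,188), the bare base at (371,190), the loose saddle at (284,237) and the small one at (317,243). In the scene view the loose saddle is at (356,183) and the bare base at (259,225). I'll enlarge crops of both.

```bash
python3 - <<'E'
import cv2,numpy as np
t=cv2.imread("pics/top0.png");s=cv2.imread("pics/scene0.png")
r=lambda im,x,y,w,h,k:cv2.resize(im[y:y+h,x:x+w],None,fx=k,fy=k,interpolation=cv2.INTER_NEAREST)
a=r(t,265,205,60,60,6);b=r(t,345,170,70,40,6)
c=r(s,335,150,60,60,6);d=r(s,230,200,70,40,6)
W=np.zeros((600,800,3),np.uint8)
W[:360,:360]=a;W[:360,400:760]=c
W[360:600,:400]=b[:,:400];W[360:600,400:]=d[:,:400]
cv2.imwrite("pics/crop0.png",W)
E
```

```text
(no output)
```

View pics/crop0.png

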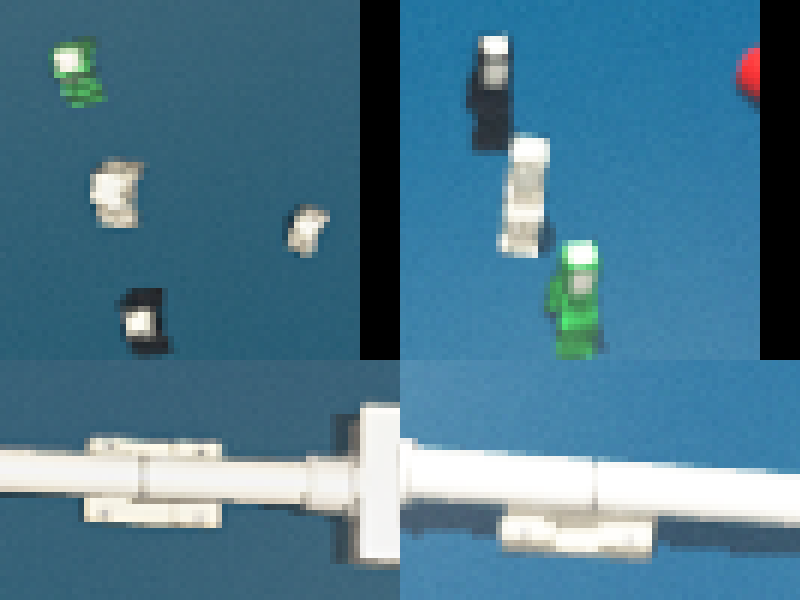

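The loose saddle's block top is near top (283,236) and scene (356,174), with its tails across world x. The ring is near top (369,190) and scene (262,221). Next I measure with rays.

```bash
cat > h.py <<'E'
import cv2,numpy as np
from station import robot
from scipy.spatial.transform import Rotation as R
def ray(s,u,v):
    T=np.array(s["cam_to_world"]);d=T[:3,:3]@np.array([(u-s["cx"])/s["fx"],(v-s["cy"])/s["fy"],1]);return T[:3,3],d/np.linalg.norm(d)
def onz(s,u,v,z):
    o,d=ray(s,u,v);return o+d*(z-o[2])/d[2]
def tri(a,b):
    (o,d),(p,e)=a,b
    t=np.linalg.lstsq(np.c_[d,-e],p-o,rcond=None)[0];x,y=o+t[0]*d,p+t[1]*e
    return (x+y)/2,np.linalg.norm(x-y)
E
python3 - <<'E'
from h import *
S={n:robot.snapshot(n) for n in("top","scene")}
def prof(g,u,v0,v1):   # edges of bright band in column u, half-level crossings
    c=g[v0:v1,u].astype(float);h=(c.max()+np.median(c[:3]))/2;i=np.where(c>h)[0]
    a,b=i[0],i[-1]
    f=lambda p,q:p+(h-c[p])/(c[q]-c[p]) 
    return v0+f(a-1,a),v0+f(b,b+1)
for n,cols,v0,v1 in(("top",list(range(293,308))+list(range(338,356))+list(range(386,393)),178,200),("scene",list(range(283,298))+list(range(330,348)),210,238)):
    s=S[n];g=s["color"][:,:,0]  # red: bench is dark
    E=np.array([prof(g,u,v0,v1) for u in cols]);m=E.mean(1)
    p=np.polyfit(cols,m,1);print(n,"width px",np.median(E[:,1]-E[:,0]),"line",p,"res",np.std(m-np.polyval(p,cols)))
    u=np.array([cols[0],cols[-1]]);P=[onz(s,x,np.polyval(p,x),.028) for x in u]
    d=P[0]-P[1];print(np.round(P,4),"yaw (of +y)",np.arctan2(-d[0],d[1]) if d[1]>0 else np.arctan2(d[0],-d[1]))
    # ring: dark dip along axis
    r=range(360,380) if n=="top" else range(250,275)
    pr=[cv2.getRectSubPix(s["color"].min(2),(1,5),(float(x),float(np.polyval(p,x))))[:].mean() for x in r]
    pr=np.array(pr);w=np.clip(np.median(pr)-3-pr,0,None);ur=(w*np.array(r)).sum()/w.sum();print(pr.astype(int))
    S[n]["ring"]=(ur,np.polyval(p,ur));print("ring",S[n]["ring"],onz(s,*S[n]["ring"],.028))
    # saddle mask: cream (bright in red)
    x0,y0,x1,y1=(275,228,295,247) if n=="top" else (348,170,363,196)
    sub=s["color"][y0:y1,x0:x1];print(n);print(sub[:,:,0])
print("ring tri",tri(ray(S["top"],*S["top"]["ring"]),ray(S["scene"],*S["scene"]["ring"])))
E
```

```text
top width px 6.973404838570545 line [4.45139302e-02 1.72497741e+02] res 0.08847595278871447
[[ 0.6273  0.1083  0.028 ]
 [ 0.616  -0.2339  0.028 ]] yaw (of +y) -0.03295294104888898
[235 235 235 234 235 235 235 238 201 215 238 237 236 236 235 235 235 235
 235 235]
ring (np.float64(368.3589211618258), np.float64(188.8948446176297)) [ 0.61868156 -0.15268075  0.028     ]
top
[[ 54  54  53  52  55  53  54  52  53  56  54  52  52  52  54  51  52  51
   50  55]
 [ 53  53  55  53  51  52  51  53  51  53  53  49  52  53  50  50  52  52
   53  50]
 [ 54  55  53  53  51  54  52  48  51  52  48  51  51  49  53  50  54  52
   52  51]
 [ 51  54  53  55  52  50  47  65  90  90  74  64  67  64  51  51  50  50
   50  52]
 [ 49  55  50  52  50  47  58 132 180 193 167 142 145 118  68  48  53  51
   52  48]
 [ 54  51  54  50  48  69 109 149 179 181 161 182 172 104  45  47  50  53
   51  49]
 [ 50  51  53  50  45 164 248 254 246 238 225 226 188  94  47  52  51  51
   49  50]
 [ 52  51  50  53  40 156 244 248 247 248 239 212 141  37  47  47  51  49
   49  50]
 [ 49  52  50  48  38 178 244 246 245 242 219 1
[... 2307 characters left out ...]
41 247 243 245 242 205  49  57  52  57]
 [ 54  52  50  73 145 198 207 191 207 201 134  53  54  53  59]
 [ 56  53  55  86 162 198 214 197 204 186  85  55  54  56  59]
 [ 56  56  58 134 235 203 199 196 192 165  63  55  54  53  59]
 [ 56  56  55 166 251 216 215 216 216 196  62  56  55  62  91]
 [ 61  54  56 131 230 193 218 222 231 240  56  55  57  60 120]
 [ 58  53  55  74 112 128 175 179 199 231  56  58  60  63 125]
 [ 58  58  59  60  59  56  56  61  58  64  59  57  63  61  98]
 [ 61  58  58  57  59  63  57  57  58  63  61  57  62  64  64]
 [ 60  62  61  60  60  57  59  63  59  61  61  61  60  63  68]]
ring tri (array([ 0.61861039, -0.15287743,  0.02851678]), np.float64(0.0004976061120778169))
```

```bash
cat >> h.py <<'E'
def Q(yaw): return (R.from_euler('z',yaw)*R.from_euler('x',np.pi)).as_quat()
def st(l=""):
    o=robot.observe();print(l,"t%.1f"%o["time"],np.round(o["eef_pos"],4),"F",np.round(o["contact_force"],1),"T",np.round(o["wrist_torque"],2),"w%.4f"%o["width"],"ff%.0f"%o["finger_force"]);return o
E
python3 - <<'E'
from h import *
S={n:robot.snapshot(n) for n in("top","scene")}
P,e=tri(ray(S["top"],282.4,236.0),ray(S["scene"],356.2,174.6))
print(P,e,onz(S["top"],282.4,236,.067),onz(S["scene"],356.2,174.6,.067))
if abs(P[2]-.067)<.006 and e<.004:
    q=Q(-.08)
    robot.reach([P[0],P[1],.16],q);robot.move_linear([P[0],P[1],.038],q,vel=.1);st("down")
    robot.gripper_close();st("grip")
    robot.move_linear([P[0],P[1],.16],q,vel=.1);st("up")
    for n in S: 
        c=robot.snapshot(n)["color"][:,:,::-1]; cv2.imwrite(f"pics/{n}1.png",c)
    t=cv2.imread("pics/top1.png")[190:270,230:330];s=cv2.imread("pics/scene1.png")[100:200,310:410]
    cv2.imwrite("pics/c1.png",np.hstack([cv2.resize(t,(400,320)),cv2.resize(s,(400,400))[:320]]))
E
```

```text
[0.45035728 0.13400869 0.06509169] 0.0029380627859881894 [0.45023918 0.13525895 0.067     ] [0.45219384 0.13234838 0.067     ]
down t5.3 [0.4508 0.1341 0.0387] F [ 1.2  0.2 -0.8] T [-0.01 -0.    0.03] w0.0854 ff0
grip t5.9 [0.4505 0.1341 0.0382] F [-0.2 -0.4  2.3] T [ 0.05  0.04 -0.04] w0.0171 ff60
up t7.3 [0.4501 0.1339 0.1593] F [-1.   0.2 -0.8] T [-0.04  0.02  0.02] w0.0170 ff60
```

View pics/c1.png

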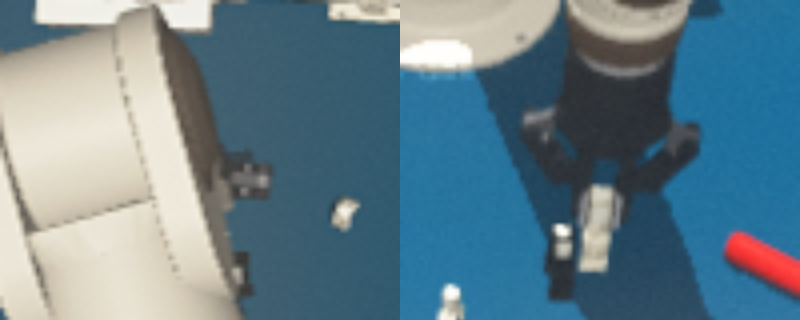

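The saddle is held upright between the fingers. I'll move over the mark, estimate the base centre, and check the in-hand offset.

```bash
python3 - <<'E'
from h import *
t=robot.snapshot("top");s=robot.snapshot("scene")
for u in(359.2,370.5,381.8):print("top base",onz(t,u,195.6,.013))
for u in(246.7,259.5,272.2):print("scene base",onz(s,u,229+(u-259.5)*.07,.013))
yaw=-.0325;q=Q(yaw)
robot.reach([.6186,-.153,.16],q);robot.move_linear([.6186,-.153,.085],q,vel=.08);robot.wait(.3);st("hover")
s=robot.snapshot("scene");cv2.imwrite("pics/scene2.png",s["color"][:,:,::-1])
cv2.imwrite("pics/c2.png",cv2.resize(cv2.imread("pics/scene2.png")[160:250,210:320],(770,630)[:2],interpolation=cv2.INTER_CUBIC)[:600])
E
```

```text
top base [ 0.59719277 -0.12236287  0.013     ]
top base [ 0.59769366 -0.16161934  0.013     ]
top base [ 0.59819383 -0.20081933  0.013     ]
scene base [ 0.63922168 -0.19877609  0.013     ]
scene base [ 0.64038944 -0.15947205  0.013     ]
scene base [ 0.64154548 -0.12056249  0.013     ]
hover t13.6 [ 0.6187 -0.153   0.0853] F [ 0.5  0.3 -0.1] T [ 0.02  0.01 -0.07] w0.0172 ff60
```

View pics/c2.png

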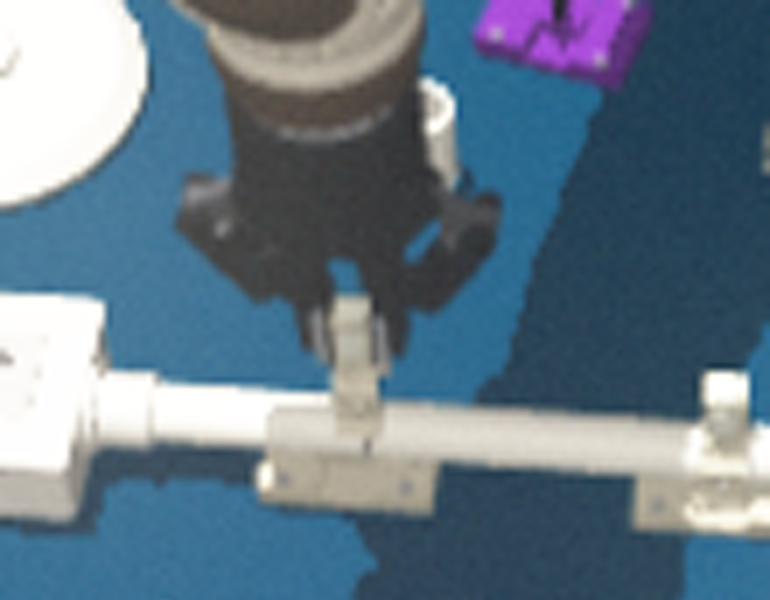

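```bash
python3 - <<'E'
from h import *
s=robot.snapshot("scene");p=onz(s,260.5,221.2,.047);print("tail edge",p,"-> saddle x",p[0]-.0195)
q=Q(-.0325);yd=-.160+.153
x=.6186+yd*np.sin(.0325);y=-.160
robot.move_linear([x,y,.085],q,vel=.05);robot.move_linear([x,y,.068],q,vel=.05);o=st()
z=.068
while z>.0585:
    z-=.001;robot.move_linear([x,y,z],q,vel=.02);o=st("z%.4f"%z)
    f=o["contact_force"]
    if abs(f[2])>22 or np.hypot(f[0],f[1])>8:print("stop");break
E
```

```text
tail edge [ 0.63490439 -0.15445623  0.047     ] -> saddle x 0.6154043908231448
 t14.4 [ 0.6181 -0.1598  0.0675] F [ 0.3  0.4 -0.7] T [ 0.   -0.05 -0.02] w0.0169 ff60
z0.0670 t14.7 [ 0.6185 -0.16    0.0672] F [-0.2  0.8 -0.1] T [0.02 0.02 0.01] w0.0170 ff60
z0.0660 t14.9 [ 0.6183 -0.16    0.066 ] F [-0.5 -0.  -0.6] T [-0.04  0.15  0.02] w0.0171 ff60
z0.0650 t15.2 [ 0.6182 -0.16    0.065 ] F [-1.9 -0.5  1. ] T [-0.05  0.53  0.  ] w0.0171 ff60
z0.0640 t15.4 [ 0.6183 -0.16    0.0642] F [-3.8  0.3  3.1] T [-0.03  0.7   0.07] w0.0167 ff61
z0.0630 t15.7 [ 0.6184 -0.1601  0.0633] F [-3.1 -0.1  5.1] T [-0.03  0.7   0.07] w0.0172 ff61
z0.0620 t15.9 [ 0.6185 -0.1601  0.0624] F [-4.1 -0.2  5.7] T [-0.01  0.85  0.03] w0.0168 ff61
z0.0610 t16.2 [ 0.6185 -0.1601  0.0615] F [-3.1 -0.2  6.9] T [-0.07  0.85 -0.04] w0.0169 ff61
z0.0600 t16.4 [ 0.6185 -0.1601  0.0605] F [-3.9 -0.7  7.1] T [-0.01  0.91 -0.01] w0.0171 ff61
z0.0590 t16.7 [ 0.6185 -0.1601  0.0595] F [-4.3  0.4  6. ] T [ 0.    0.88 -0.01] w0.0169 ff61
z0.0580 t16.9 [ 0.6184 -0.1601  0.0585] F [-3.8 -0.7  6.6] T [-0.07  0.91 -0.04] w0.0170 ff61
```

Contact came at the expected height. The lateral force says the saddle sits about 1 mm too far +x, so I'll trim and push on.

```bash
python3 - <<'E'
from h import *
q=Q(-.0325);x,y,z=.6184,-.160,.058
for i in range(3):
    x-=.0007;robot.move_linear([x,y,z],q,vel=.02);robot.wait(.1);o=st("x%.4f"%x)
    if o["contact_force"][0]>-1.2:break
while z>.0505:
    z-=.001;robot.move_linear([x,y,z],q,vel=.02);o=st("z%.4f"%z);f=o["contact_force"]
    if f[2]>24 or np.hypot(f[0],f[1])>9:print("stop");break
robot.wait(.2);st()
E
```

```text
x0.6177 t17.3 [ 0.6181 -0.1601  0.0585] F [-2.3  0.3  5.8] T [-0.04  0.53 -0.05] w0.0174 ff61
x0.6170 t17.6 [ 0.6176 -0.1601  0.0585] F [ 1.3 -0.1  5.8] T [-0.09 -0.14  0.01] w0.0176 ff61
z0.0570 t17.9 [ 0.6177 -0.1601  0.0576] F [ 1.2 -0.2  5.7] T [-0.11 -0.09  0.02] w0.0171 ff61
z0.0560 t18.1 [ 0.6176 -0.1601  0.0565] F [ 0.5 -0.4  5.2] T [-0.11 -0.15 -0.03] w0.0169 ff61
z0.0550 t18.4 [ 0.6175 -0.1601  0.0552] F [ 1.8 -1.   3.9] T [-0.14 -0.34 -0.01] w0.0172 ff61
z0.0540 t18.6 [ 0.6172 -0.16    0.0535] F [ 3.4 -1.1  0. ] T [-0.19 -0.89  0.02] w0.0169 ff60
z0.0530 t18.9 [ 0.6171 -0.1599  0.0523] F [ 5.4 -1.4 -3.3] T [-0.19 -1.18 -0.02] w0.0168 ff60
z0.0520 t19.1 [ 0.617  -0.1599  0.0514] F [ 5.3 -0.5 -4.7] T [-0.15 -1.32 -0.01] w0.0169 ff60
z0.0510 t19.4 [ 0.617  -0.1599  0.0504] F [ 5.1 -0.5 -4.5] T [-0.13 -1.36  0.03] w0.0169 ff60
z0.0500 t19.6 [ 0.617  -0.1599  0.0495] F [ 5.9 -0.1 -4.4] T [-0.11 -1.3   0.04] w0.0172 ff60
 t19.8 [ 0.617  -0.1599  0.0495] F [ 5.4 -0.6 -4.6] T [-0.11 -1.3   0.03] w0.0168 ff60
```

Snapped on. Now I'll trim x and keep lowering to tell shoulder from pocket.

```bash
python3 - <<'E'
from h import *
q=Q(-.0325);x,y,z=.6177,-.160,.050
robot.move_linear([x,y,z],q,vel=.02);robot.wait(.1);st("x")
while z>.0455:
    z-=.0007;robot.move_linear([x,y,z],q,vel=.02);robot.wait(.05);o=st("z%.4f"%z);f=o["contact_force"]
    if f[2]>8 or np.hypot(f[0],f[1])>9:print("stop");break
E
```

```text
x t20.2 [ 0.6173 -0.1599  0.0494] F [ 4.5  0.1 -6.7] T [-0.07 -0.87  0.02] w0.0169 ff59
z0.0493 t20.5 [ 0.6174 -0.1599  0.049 ] F [ 2.1 -0.3 -5.6] T [ 0.07 -0.55  0.01] w0.0174 ff60
z0.0486 t20.8 [ 0.6176 -0.1599  0.0486] F [ 1.4  0.2 -3.4] T [ 0.08 -0.35  0.03] w0.0168 ff60
z0.0479 t21.1 [ 0.6176 -0.16    0.0479] F [ 0.1  0.6 -2.9] T [-0.01 -0.16 -0.  ] w0.0165 ff60
z0.0472 t21.4 [ 0.6177 -0.16    0.0472] F [ 0.7 -1.2 -2. ] T [-0.05 -0.16  0.03] w0.0170 ff60
z0.0465 t21.7 [ 0.6178 -0.1601  0.0468] F [-0.3 -0.2  1.2] T [-0.05  0.17  0.02] w0.0169 ff60
z0.0458 t22.0 [ 0.6179 -0.1601  0.0468] F [-3.   0.5  6.1] T [ 0.1   0.45 -0.01] w0.0170 ff61
z0.0451 t22.3 [ 0.618  -0.1601  0.0467] F [-4.4  0.2  9.8] T [0.17 0.84 0.04] w0.0170 ff62
stop
```

Hard stop at TCP 0.0468, which matches home (block 33.6 mm above the axis). I'll confirm by feeling the play along y.

```bash
python3 - <<'E'
from h import *
q=Q(-.0325);x,y,z=.6177,-.160,.0467
robot.move_linear([x,y,z],q,vel=.02);robot.wait(.1);st("rest")
for sg in(1,-1):
    for d in(.001,.002,.003):
        robot.move_linear([x+sg*d*.0325,y+sg*d,z],q,vel=.02);robot.wait(.1);o=st("dy%.3f"%(sg*d))
        if abs(o["contact_force"][1])>10:break
    robot.move_linear([x,y,z],q,vel=.02)
robot.wait(.1);st("back")
E
```

```text
rest t22.6 [ 0.6178 -0.16    0.0468] F [-1.1 -0.2  3.1] T [0.01 0.21 0.03] w0.0168 ff61
dy0.001 t23.0 [ 0.6178 -0.1591  0.0468] F [ 0.1 -0.6  2.4] T [-0.28  0.17  0.05] w0.0170 ff61
dy0.002 t23.3 [ 0.6178 -0.1587  0.0468] F [-1.  -5.3  2.9] T [-1.29  0.18  0.07] w0.0168 ff61
dy0.003 t23.7 [ 0.6178 -0.1585  0.0468] F [-1.1 -8.4  1.6] T [-2.01  0.18 -0.  ] w0.0171 ff61
dy-0.001 t24.3 [ 0.6177 -0.1606  0.0468] F [0.5 2.1 3.8] T [ 0.38  0.08 -0.  ] w0.0171 ff61
dy-0.002 t24.7 [ 0.6177 -0.1619  0.0467] F [0.1 2.4 4.6] T [0.45 0.01 0.  ] w0.0169 ff61
dy-0.003 t25.0 [ 0.6177 -0.1626  0.0468] F [1.  5.2 5.2] T [1.16 0.06 0.01] w0.0170 ff61
back t25.4 [ 0.6177 -0.1603  0.0467] F [ 0.2 -0.9  4.9] T [-0.25 -0.06  0.02] w0.0168 ff61
```

The pocket walls resist on both sides, so it is home. Releasing and retreating.

```bash
python3 - <<'E'
from h import *
q=Q(-.0325)
robot.open();st("open");robot.move_linear([.6177,-.1603,.17],q,vel=.1)
robot.reach([.40,-.30,.25],q);robot.wait(.3);st("away")
t=robot.snapshot("top")["color"];s=robot.snapshot("scene")["color"]
a=cv2.resize(t[165:215,310:410],(800,400)[:2])[:,:,::-1][:400:1];a=cv2.resize(a,(600,300));b=cv2.resize(s[190:240,225:325],(600,300))[:,:,::-1]
cv2.imwrite("pics/c3.png",np.vstack([a,b]))
E
```

```text
open t26.1 [ 0.6177 -0.16    0.0467] F [-0.2  0.6 -0.2] T [0.   0.01 0.01] w0.0852 ff0
away t28.8 [ 0.4005 -0.2996  0.2495] F [ 0.6 -0.2  0.1] T [ 0.03  0.05 -0.03] w0.0851 ff0
```

View pics/c3.png

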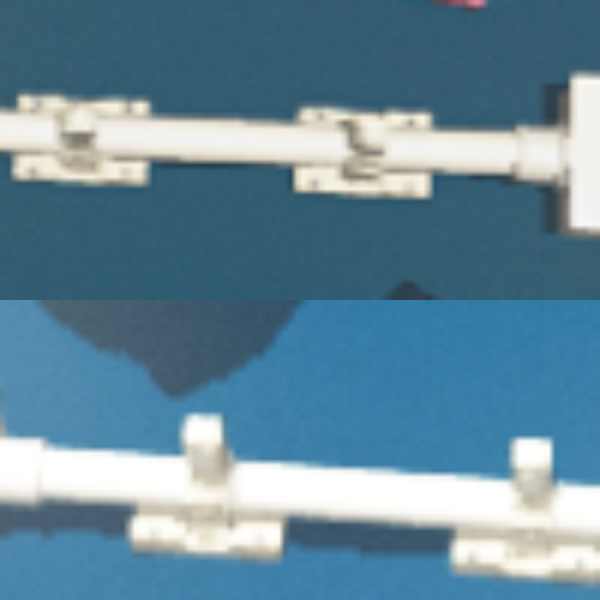

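The picture shows the placed block standing as high over the conduit as the fitted one (crop (204,415) against (532,438)). The dark patch by it in the top view deserves a closer look before I hand in.

```bash
python3 - <<'E'
from h import *
t=robot.snapshot("top");s=robot.snapshot("scene")
# block-top centres from crop pixels -> full
P,e=tri(ray(t,310+369/6,165+131/6),ray(s,225+203/6-.4,190+(424-300)/6-.4));print(P,e)
a=cv2.resize(t["color"][175:205,352:392],(800,600)[:2],interpolation=cv2.INTER_NEAREST);a=cv2.resize(a,(400,300),interpolation=cv2.INTER_NEAREST)
b=cv2.resize(s["color"][200:235,240:280],(400,350),interpolation=cv2.INTER_NEAREST)[:300]
c=cv2.resize(t["color"][175:205,304:344],(400,300),interpolation=cv2.INTER_NEAREST)
d=cv2.resize(s["color"][203:238,294:334],(400,350),interpolation=cv2.INTER_NEAREST)[:300]
cv2.imwrite("pics/c4.png",np.vstack([np.hstack([a,b]),np.hstack([c,d])])[:,:,::-1])
E
```

```text
[ 0.61720505 -0.15913585  0.07777379] 0.0022808509690043503
```

View pics/c4.png

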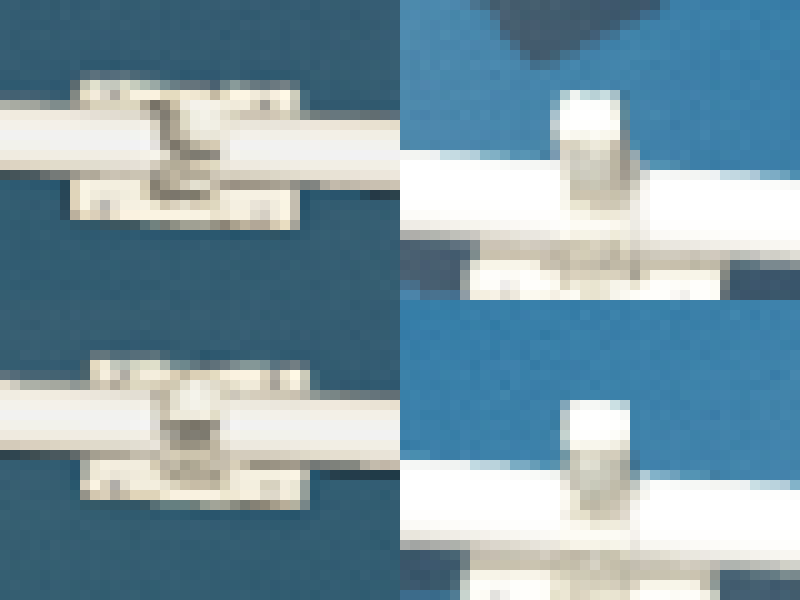

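The placed saddle sits like the fitted one: upright, in line, tails in the base's pocket, with its block top at about the right height (78 mm measured, 75.5 expected).

```bash
python3 -c "
from station import robot
print(robot.close_job())"
```

```text
the job is handed in; nothing more can be done
None
```

The bigger loose saddle is snapped onto the conduit, seated in the bare base's pocket, upright and released, and the job is handed in; vertical push readings stayed under 10 N and nothing else was touched.

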